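# Put the piled lids back on their pots at a market metalware stall

### The arm

A 6-joint arm with a two-finger parallel gripper is mounted at the origin on the work surface. World frame = base frame: x ahead of the robot, y to its left, z up, the work surface at z = 0. Lengths are in mm, angles in rad, forces in N, time in s.
With the tool pointing down it reaches from about 350 to 775 mm from the base axis. Payload 7.3 kg.
Tool frame: the origin (TCP) lies on the centre line of the jaws, within the pads' length; the fingertips stand 22 mm ahead of it and the grasp point (between the pads) lies 3 mm ahead of it; z points along the fingers, y is the direction in which the jaws open and shut (so a half turn about z gives the same grasp; the last joint's range is limited). The gripper opens to 92 mm and grips with 3 to 60 N. Pads are 19 mm wide; open, the fingers measure 130 mm over their backs; the gripper's body (75 mm by 190 mm) begins 47 mm behind the grasp point.
Start: joints at [-1.301, 0.342, 1.524, -0, 1.275, -0.146], TCP at [212.082, -480.275, 248.741] pointing down, gripper open.
Joint ranges: [-2.53, 2.53], [-0.77, 2.02], [0.04, 2.7], [-1, 4.14], [0.28, 2.66], [-3.11, 3.11]. Speed limits (rad/s): [2.57, 2.57, 3.14, 3.14, 3.14, 3.14].

### API

Orientations are given as [roll, pitch, yaw] about the fixed x, y, z axes, in that order (R = Rz(yaw) Ry(pitch) Rx(roll)).
In Python, from plant import get_obs, capture, bot, spot_in gives the robot as it stands.
- The arm moves only by the shell command python3 -m handwheel 'ROWS' [OPENING]. ROWS is JSON, a list of rows, each a list of 2 entries, a list of its own where there are three numbers: the shift along the world's x, y, z in mm, then the turn, a rotation vector about the world's x, y, z in rad. In form: [[[x, y, z], [wx, wy, wz]], ...]. A call has 1 to 12 rows; each row shifts and turns the commanded pose from where the row before left it; what a row does not reach is not made up. A row lasts 1/8 s, in which the tool goes at most 62.5 mm and 10.7 degrees, less where a joint would pass 70% of its speed; a pose out of reach is approached as far as the arm can. A call is refused whole if a number of a shift passes 62.5 or a number of a turn 0.188, either way. A call with a gripper value outside its range is refused whole. OPENING is the closure, from 0 (fully open) to 1 (shut), set as the call begins (- or left out, the last holds). The fingers move at their own pace and stop on an object; the grip force is fixed at half the most. Time passes only in rows, so rows that do not move let the fingers close. It gives the time, the measured TCP pose, the force and the opening at its end, in the units of the state.
- get_obs(): the state, without advancing time (a new reading comes with each control period).
- capture(name): name is "side" or "top"; returns a dict with "img" (400x640x3 uint8, red, green, blue), "fx", "fy", "cx", "cy" (pixels), "k1" (the pictures are not rectified: a ray, as slopes to the right and down, at radius r is drawn at 1 + k1 r^2 times it, then the intrinsics apply), "cam_to_world" (4x4, takes a point from camera to world coordinates). Camera axes: x right, y up, looking along -z (the intrinsics and any distortion apply to the point x, -y, -z); pixel columns grow to the right and rows downward; lengths in mm; the calibration is good to about 2 mm. A picture is of the moment at which its call begins. There is no depth.
- bot.close_job(): hands the job in, once; it reports no verdict.
Trained networks look in the newest picture that a camera, given by its name, has taken for a name from the list of things; names that differ only in an ending like _2 or _b are one class to them, and where a whole thing is asked for, a point or a joint stands for the part that bears it (a point fixed in the world has none). Each returns a list of dicts, best first, with "score" (0 to 1); they miss things now and then, are a little off and sometimes report something else, mostly with a low value. They report only what shows in the picture. A call takes as long as a camera call. They do not tell look-alikes from the thing itself.
- spot_in(thing, camera): "xyz" ([x, y, z] in mm, in the coordinates of the camera as it stood for that picture, good to about 4 mm: the middle of the surface that is visible of it).
The state is a dict: "time": time; "joint_positions": joint angles; "dq": joint speeds; "tau": joint torques, N m; "tool_pos": TCP position; "tcp_rot": TCP orientation; "contact_force": force on the tool from outside, world axes, zero at the start; "moment": the same for the moment, N m; "grip_width": finger opening in mm.
Only numpy, scipy, OpenCV 4.12 (cv2) and the standard library are available. Lean on these libraries where they do the work, as an engineer would, in place of code of your own. Each camera call takes 0.05 s, during which the arm holds its last target. There are 200 camera calls.

### The job

The stall is being closed for the day: take the pile of lids on the little wooden chest apart and put each lid on the open pot of its own metal or colour, seated level with its plug in the mouth. Set each lid down gently rather than dropping it, and leave every pot standing upright where it is.

Things in the scene. Friction and masses are not known exactly. Their poses are not given: they have to be found in the camera images.
- lid_brass_center (a point): Loose flat round lid of golden brass, 66 mm across, 16 mm high in all: a flat disc 10 mm thick with its edge free all round, and under it a tapered plug 6 mm deep (51 mm across where it meets the disc, 45 mm at its foot) that drops into the mouth of the pot of its own colour. The point is on the axis, half-way up (8 mm above its foot, 8 mm below its flat top); z points up out of its top. At the start the lowest of the pile, resting on the chest.
- lid_blue_center (a point): Loose flat round lid of dark blue enamel, 56 mm across, 16 mm high in all: a flat disc 10 mm thick with its edge free all round, and under it a tapered plug 6 mm deep (41 mm across where it meets the disc, 35 mm at its foot) that drops into the mouth of the pot of its own colour. The point is on the axis, half-way up (8 mm above its foot, 8 mm below its flat top); z points up out of its top. At the start second from below.
- lid_copper_center (a point): Loose flat round lid of reddish copper, 46 mm across, 16 mm high in all: a flat disc 10 mm thick with its edge free all round, and under it a tapered plug 6 mm deep (31 mm across where it meets the disc, 25 mm at its foot) that drops into the mouth of the pot of its own colour. The point is on the axis, half-way up (8 mm above its foot, 8 mm below its flat top); z points up out of its top. At the start third from below.
- lid_white_center (a point): Loose flat round lid of white enamel, 36 mm across, 16 mm high in all: a flat disc 10 mm thick with its edge free all round, and under it a tapered plug 6 mm deep (21 mm across where it meets the disc, 15 mm at its foot) that drops into the mouth of the pot of its own colour. The point is on the axis, half-way up (8 mm above its foot, 8 mm below its flat top); z points up out of its top. At the start the top one of the pile.
- pot_brass: Loose open pot, brass (golden yellow), round-bellied with a dark band: 90 mm high, 80 mm across its widest part, with a plain neck 64 mm across outside and a mouth 57 mm across inside at the top. Origin at the centre of its underside, z up; the rim is 90 mm above it. With its lid fully on, the lid's point lies 92 mm above the origin.
- pot_blue: Loose open pot, dark blue enamel, straight-sided with white bands: 84 mm high, 62 mm across its widest part, with a plain neck 54 mm across outside and a mouth 47 mm across inside at the top. Origin at the centre of its underside, z up; the rim is 84 mm above it. With its lid fully on, the lid's point lies 86 mm above the origin.
- pot_copper: Loose open pot, copper (reddish brown), round-bellied with a brass band: 74 mm high, 64 mm across its widest part, with a plain neck 44 mm across outside and a mouth 37 mm across inside at the top. Origin at the centre of its underside, z up; the rim is 74 mm above it. With its lid fully on, the lid's point lies 76 mm above the origin.
- pot_white: Loose open pot, white enamel, straight-sided with blue bands: 64 mm high, 42 mm across its widest part, with a plain neck 34 mm across outside and a mouth 27 mm across inside at the top. Origin at the centre of its underside, z up; the rim is 64 mm above it. With its lid fully on, the lid's point lies 66 mm above the origin.
- chest: Small fixed wooden chest with brass corners, 100 x 84 mm and 50 mm high, origin at the centre of its underside; the four lids are piled on its flat top, the largest at the bottom and the smallest on top, each 16 mm above the one below, so that each shows as a ring about 5 mm wide round the next.
Not all that is in view belongs to the job. What is shaped like the part that bears lid_brass_center but green or turquoise is not meant. What is shaped like the part that bears lid_copper_center but turquoise is not meant.

How it is judged (in metres and radians):
At the end, for the whole second after the job is handed in: Each of the four lids lies on the pot of its own colour: centred within 8 mm, its point within 3 mm above or 4 mm below its fully seated height, level within 0.08 rad, released and at rest; each pot upright within 0.08 rad and within 30 mm of where it stood (horizontal distance between lid_brass_center and pot_brass below 0.008 m and z of lid_brass_center in the frame of pot_brass between 0.088 and 0.095 m and angle between each of lid_brass_center, pot_brass, lid_blue_center, pot_blue, lid_copper_center, pot_copper, lid_white_center, pot_white's own z axis and vertical below 0.08 rad and distance of each of pot_brass, pot_blue, pot_copper, pot_white from where it was at the start of the episode below 0.03 m and linear speed of each of lid_brass, pot_brass, lid_blue, pot_blue, lid_copper, pot_copper, lid_white, pot_white below 0.02 m/s and horizontal distance between lid_blue_center and pot_blue below 0.008 m and z of lid_blue_center in the frame of pot_blue between 0.082 and 0.089 m and horizontal distance between lid_copper_center and pot_copper below 0.008 m and z of lid_copper_center in the frame of pot_copper between 0.072 and 0.079 m and horizontal distance between lid_white_center and pot_white below 0.008 m and z of lid_white_center in the frame of pot_white between 0.062 and 0.069 m); the robot touches nothing.
It fails at once if a lid is dropped onto its pot (it moves faster than 0.6 m/s within 40 mm above its seat) ((horizontal distance between lid_brass_center and pot_brass below 0.03 m and z of lid_brass_center in the frame of pot_brass below 0.132 m and linear speed of lid_brass above 0.6 m/s) or (horizontal distance between lid_blue_center and pot_blue below 0.03 m and z of lid_blue_center in the frame of pot_blue below 0.126 m and linear speed of lid_blue above 0.6 m/s) or (horizontal distance between lid_copper_center and pot_copper below 0.03 m and z of lid_copper_center in the frame of pot_copper below 0.116 m and linear speed of lid_copper above 0.6 m/s) or (horizontal distance between lid_white_center and pot_white below 0.03 m and z of lid_white_center in the frame of pot_white below 0.106 m and linear speed of lid_white above 0.6 m/s)).
It fails at once if a pot is knocked over (tilted more than 0.5 rad) (angle between any of pot_brass, pot_blue, pot_copper, pot_white's own z axis and vertical above 0.5 rad).
It also fails if it takes over 102 s, if anything falls off the work surface, if the arm or the gripper's body presses on something with over 40 N, if the wrist force passes 120 N, or if a joint passes its speed limit or range.

## Working session

There is one attempt and no reset: what is moved stays moved. The work goes in short steps, Python scripts to look and compute and a shell command to move; the robot and the scene stay as the last step left them, time stands still between calls to the robot, and variables do not carry over. Pictures are saved under pics/ and viewed, about 12 in all and at most 16, crops included, and the job is handed in when it is done.

```bash
mkdir -p pics; ls; cat > h.py <<'E'
import numpy as np, cv2
from plant import get_obs, capture, bot, spot_in
def K(c): return np.array([[c['fx'],0,c['cx']],[0,c['fy'],c['cy']],[0,0,1.]])
def D(c): return np.array([c['k1'],0,0,0,0.])
def ray(c,u,v):
    p=cv2.undistortPoints(np.array([[[u,v]]],float),K(c),D(c))[0,0]
    T=np.array(c['cam_to_world']); d=T[:3,:3]@np.array([p[0],-p[1],-1]); return T[:3,3],d
def atz(c,u,v,z):
    o,d=ray(c,u,v); return o+d*(z-o[2])/d[2]
def proj(c,P):
    T=np.linalg.inv(np.array(c['cam_to_world'])); q=T[:3,:3]@np.array(P,float)+T[:3,3]
    return cv2.projectPoints(np.array([[q[0],-q[1],-q[2]]]),np.zeros(3),np.zeros(3),K(c),D(c))[0][0,0]
def w(c,p): return (np.array(c['cam_to_world'])@np.r_[p,1])[:3]
def save(c,n): cv2.imwrite('pics/'+n,c['img'][:,:,::-1])
NM=['lid_brass_center','lid_blue_center','lid_copper_center','lid_white_center','pot_brass','pot_blue','pot_copper','pot_white','chest']
E
python3 - <<'E'
from h import *
for n in('top','side'):
    c=capture(n);save(c,n+'0.png');T=np.array(c['cam_to_world'])
    print(n,c['fx'],c['k1'],T.round(2).tolist())
    for t in NM:
        for r in spot_in(t,n)[:4]:
            P=w(c,r['xyz']);print(t,round(r['score'],2),P.round(0),proj(c,P).round(0))
o=get_obs();print(o['time'],o['tool_pos'],o['tcp_rot'],o['grip_width'])
E
```

```text
pics
top 365.27398982059196 -0.05105618712653706 [[0.01, 1.0, -0.08, 489.41], [-1.0, 0.01, -0.04, -19.08], [-0.04, 0.08, 1.0, 960.89], [0.0, 0.0, 0.0, 1.0]]
lid_brass_center 0.97 [730. 257.  15.] [225. 138.]
lid_brass_center 0.79 [441. 151.  14.] [262. 247.]
lid_brass_center 0.48 [598. 138.  62.] [265. 185.]
lid_blue_center 0.16 [471. -13.  22.] [325. 237.]
lid_copper_center 0.8 [371. 203.  14.] [241. 274.]
lid_copper_center 0.54 [618. 144. 100.] [260. 174.]
lid_white_center 0.63 [623. 157. 112.] [254. 172.]
pot_brass 0.6 [470. -11.  25.] [325. 237.]
pot_blue 0.97 [483. 290.  58.] [204. 230.]
pot_copper 0.94 [ 653. -141.   40.] [376. 165.]
pot_white 0.71 [ 478. -253.   40.] [421. 235.]
pot_white 0.68 [484. 290.  54.] [205. 230.]
chest 0.73 [601. 144.  49.] [264. 184.]
side 447.7579769585523 -0.06607515120652543 [[-0.98, 0.12, -0.16, 393.42], [-0.2, -0.59, 0.78, 702.16], [-0.0, 0.8, 0.61, 633.8], [0.0, 0.0, 0.0, 1.0]]
lid_brass_center 0.78 [440. 161.  14.] [354. 296.]
lid_brass_center 0.7 [612. 175.  67.] [257. 267.]
lid_brass_center 0.56 [730. 260.  17.] [180. 312.]
lid_blue_center 0.51 [610. 171.  78.] [259. 262.]
lid_blue_center 0.37 [ 484. -246.   42.] [360. 163.]
lid_copper_center 0.58 [618. 163.  97.] [255. 250.]
lid_copper_center 0.57 [369. 209.  14.] [391. 324.]
lid_white_center 0.62 [622. 157. 115.] [253. 240.]
pot_brass 0.79 [472.  12.  58.] [349. 224.]
pot_blue 0.66 [487. 302.  55.] [311. 344.]
pot_copper 0.66 [ 655. -122.   50.] [280. 180.]
pot_copper 0.4 [621. 155. 115.] [253. 239.]
pot_white 0.62 [ 480. -246.   41.] [361. 164.]
chest 0.59 [615. 176.  64.] [256. 269.]
chest 0.57 [608. 188.  48.] [258. 280.]
1.0 [ 212.08556874 -480.26366398  248.72922331] [3.14154426e+00 2.44546528e-05 4.15833571e-01] 91.76034665344362
```

```bash
python3 - <<'E'
import cv2,numpy as np
t=cv2.imread('pics/top0.png');s=cv2.imread('pics/side0.png')
a=cv2.resize(t[100:300,180:447],(800,600),interpolation=cv2.INTER_CUBIC)
b=cv2.resize(s[120:380,140:487],(800,600),interpolation=cv2.INTER_CUBIC)
cv2.imwrite('pics/a.png',a);cv2.imwrite('pics/b.png',b)
E
```

```text
(no output)
```

View pics/a.png

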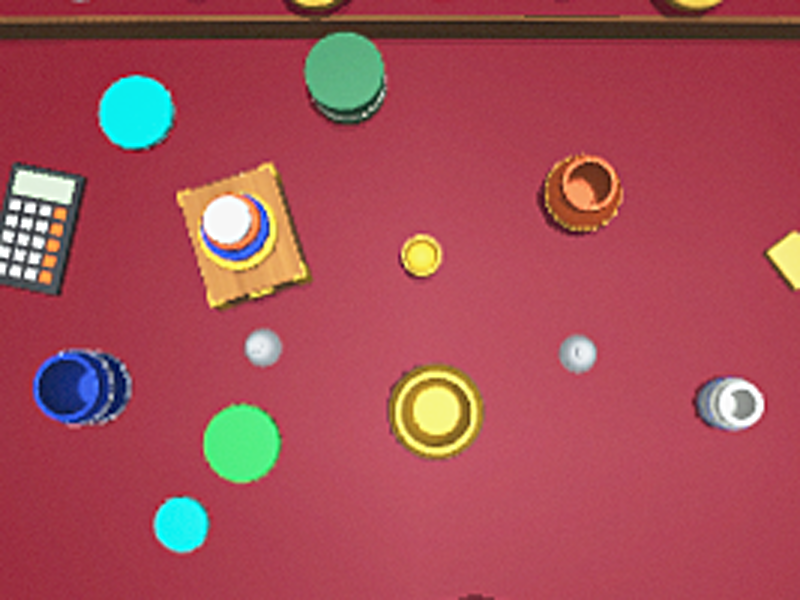

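View pics/b.png

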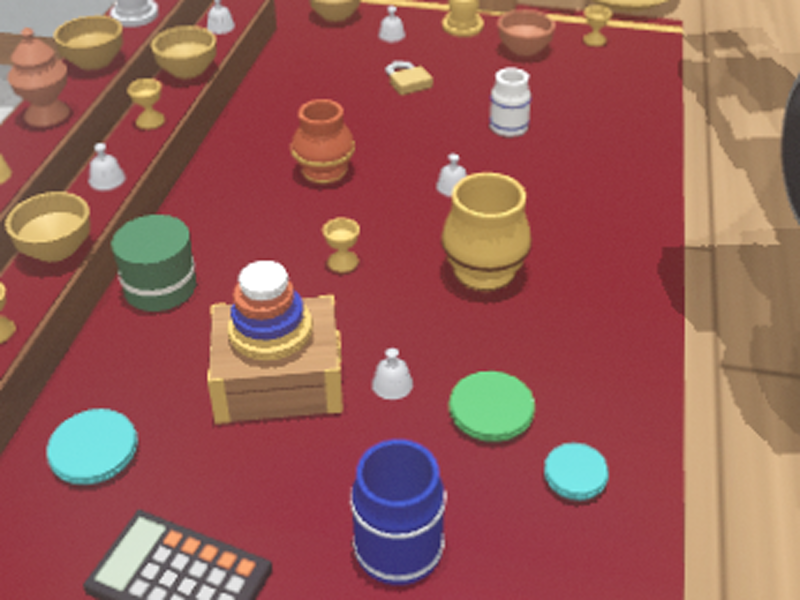

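The pile is on the chest at crop-a (235,225), and the side view shows brass, blue, copper and white from the bottom up. The open pots in crop a are brass (436,410), blue (72,385), copper (588,185) and white (740,403). The flat green disc (242,443) and the turquoise discs (136,112) and (181,524) are the decoys. Both crops are enlarged and confirm this by colour. Next I'll measure the rims and lid tops precisely by fitting circle edges in both views.

```bash
cat >> h.py <<'E'
from scipy.optimize import minimize
def pts(c,ctr,r,n=72):
    a=np.linspace(0,2*np.pi,n,endpoint=False)
    P=np.array([ctr[0]+r*np.cos(a),ctr[1]+r*np.sin(a),np.full(n,ctr[2])])
    T=np.linalg.inv(np.array(c['cam_to_world'])); q=(T[:3,:3]@P).T+T[:3,3]
    return cv2.projectPoints(q*[1,-1,-1],np.zeros(3),np.zeros(3),K(c),D(c))[0][:,0]
def samp(c,ctr,r):
    p=pts(c,ctr,r).astype(np.float32)
    return cv2.remap(cv2.cvtColor(c['img'],cv2.COLOR_RGB2LAB).astype(np.float32),p[:,0].copy(),p[:,1].copy(),cv2.INTER_LINEAR).reshape(-1,3)
def score(c,ctr,radii):
    return np.mean([np.minimum(np.linalg.norm(samp(c,ctr,r+2)-samp(c,ctr,r-2),axis=1),40).mean() for r in radii])
def fit(cams,x0,radii,zfree=True,R=12,dz=9):
    best=None
    for z in (np.arange(x0[2]-dz,x0[2]+dz+1,3) if zfree else [x0[2]]):
        for x in np.arange(x0[0]-R,x0[0]+R+1,3):
            for y in np.arange(x0[1]-R,x0[1]+R+1,3):
                s=sum(score(c,(x,y,z),radii) for c in cams)
                if best is None or s>best[0]: best=(s,(x,y,z))
    f=lambda v:-sum(score(c,(v[0],v[1],v[2] if zfree else x0[2]),radii) for c in cams)
    r=minimize(f,best[1],method='Nelder-Mead',options=dict(initial_simplex=np.array(best[1])+np.vstack([np.zeros(3),2*np.eye(3)])))
    return r.x if zfree else np.r_[r.x[:2],x0[2]]
E
cat > m.py <<'E'
from h import *
t=capture('top');s=capture('side')
items={'pot_brass':((474,-5,90),(32,28.5)),'pot_blue':((486,300,84),(27,23.5)),'pot_copper':((654,-130,74),(22,18.5)),'pot_white':((480,-250,64),(17,13.5)),
'lid_white':((615,150,114),(18,)),'lid_copper':((615,150,98),(23,)),'lid_blue':((612,150,82),(28,)),'lid_brass':((610,150,66),(33,))}
out={'top':t['img'].copy(),'side':s['img'].copy()}
for n,(x0,r) in items.items():
    b=fit([t,s],x0,r); e=[fit([c],x0,r,False) for c in(t,s)]
    print(n,'both',b.round(1),'top',e[0][:2].round(1),'side',e[1][:2].round(1),'mean',((e[0]+e[1])/2).round(1))
    for c,k in((t,'top'),(s,'side')):
        cv2.polylines(out[k],[np.round(pts(c,b,r[0])*16).astype(int)],True,(0,255,0),1,cv2.LINE_AA,4)
a=out['top'][130:290,190:440];b=out['side'][140:380,200:400]
cv2.imwrite('pics/m.png',np.hstack([cv2.resize(a,(500,320)),cv2.resize(b,(300,360))[:320]])[:,:,::-1])
E
python3 m.py
```

```text
pot_brass both [470.9 -14.   87.2] top [471. -14.] side [471.1 -16.1] mean [471.  -15.1  90. ]
pot_blue both [488.6 286.8  82.5] top [486.3 289. ] side [488.6 288.1] mean [487.4 288.5  84. ]
pot_copper both [ 657.4 -135.    76.9] top [ 657.7 -135.5] side [ 660.2 -136.8] mean [ 658.9 -136.2   74. ]
pot_white both [ 480.7 -259.7   67.4] top [ 480.6 -260.8] side [ 482.8 -265. ] mean [ 481.7 -262.9   64. ]
lid_white both [620.2 153.6 113.8] top [621. 153.] side [620. 154.] mean [620.5 153.5 114. ]
lid_copper both [620.7 156.2  93.4] top [619.3 154.5] side [627.5 143.7] mean [623.4 149.1  98. ]
lid_blue both [619.6 154.3  74.7] top [618. 152.] side [616.4 161.8] mean [617.2 156.9  82. ]
lid_brass both [616.8 153.   69.9] top [617.  153.7] side [621.3 153.2] mean [619.1 153.5  66. ]
```

View pics/m.png

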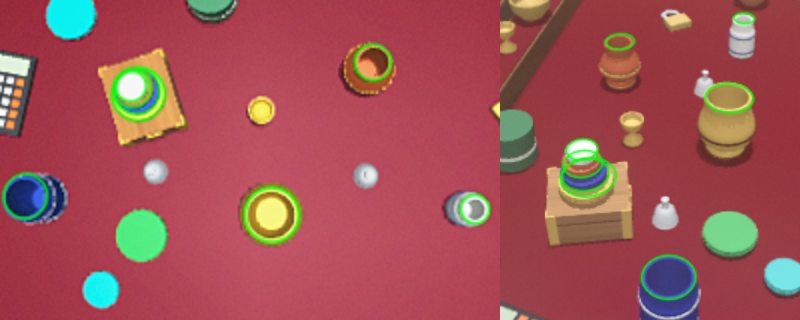

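The overlays sit on the rims, and the pile axis is at about (619.5,153.5) with the white lid's top at 114. I'll move now.

```bash
python3 -m handwheel '[[[15,23,0],[0,0,0]],[[30,47,0],[0,0,0]],[[30,47,0],[0,0,0]],[[30,47,0],[0,0,0]],[[30,47,0],[0,0,0]],[[30,47,0],[0,0,0]],[[30,47,0],[0,0,0]],[[30,47,0],[0,0,0]],[[30,47,0],[0,0,0]],[[30,47,0],[0,0,0]],[[30,47,0],[0,0,0]],[[30,47,0],[0,0,0]]]' 0
```

```text
time: 2.6
tool_pos: [557.9, 61.5, 248.9]
tcp_rot: [3.141, -0.0, 0.416]
contact_force: [0.6, -0.9, -1.0]
grip_width: 91.7
```

```bash
python3 -m handwheel '[[[30,46,0],[0,0,0]],[[22,30,0],[0,0,0]],[[10,16,-10],[0,0,0]],[[0,0,-35],[0,0,0]],[[0,0,-35],[0,0,0]],[[0,0,-25],[0,0,0]],[[0,0,-12],[0,0,0]],[[0,0,-8],[0,0,0]],[[0,0,0],[0,0,0]],[[0,0,0],[0,0,0]]]' 0
python3 - <<'E'
from h import *
c=capture('side');save(c,'s1.png');i=c['img'][180:330,160:360]
d=capture('top')['img'][120:240,190:350]
cv2.imwrite('pics/s1c.png',np.hstack([cv2.resize(i,(400,300),interpolation=2),cv2.resize(d,(400,300),interpolation=2)])[:,:,::-1])
E
```

```text
time: 3.85
tool_pos: [619.6, 151.7, 124.8]
tcp_rot: [3.141, -0.002, 0.416]
contact_force: [-0.1, 0.8, -0.5]
grip_width: 91.6
```

View pics/s1c.png

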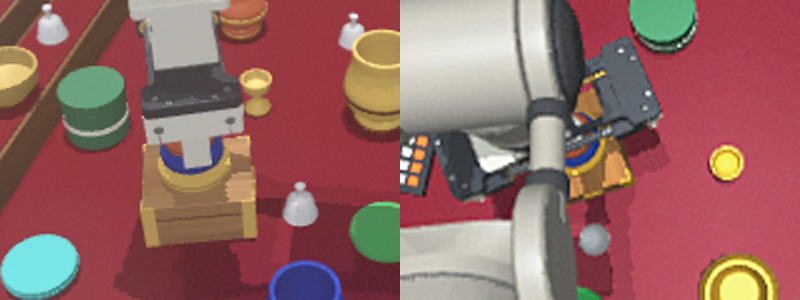

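Fingers straddle the pile, with the tips just below the white disc. I'll trim and close.

```bash
python3 -m handwheel '[[[0.5,2,-1.5],[0,0,0]],[[0,0,0],[0,0,0]]]' 0; python3 -m handwheel '[[[0,0,0],[0,0,0]],[[0,0,0],[0,0,0]],[[0,0,0],[0,0,0]],[[0,0,0],[0,0,0]],[[0,0,0],[0,0,0]],[[0,0,0],[0,0,0]],[[0,0,0],[0,0,0]]]' 1
```

```text
time: 4.2
tool_pos: [619.6, 153.9, 122.3]
tcp_rot: [3.142, -0.0, 0.416]
contact_force: [0.7, 0.0, 0.3]
grip_width: 91.8
time: 5.08
tool_pos: [619.6, 153.7, 122.3]
tcp_rot: [3.141, -0.0, 0.416]
contact_force: [0.9, -0.9, 0.1]
grip_width: 35.2
```

```bash
python3 -m handwheel '[[[0,0,5],[0,0,0]],[[0,0,15],[0,0,0]],[[0,0,30],[0,0,0]],[[-3,-10,28],[0,0,0]],[[-10,-30,0],[0,0,0]],[[-18,-54,0],[0,0,0]],[[-18,-54,0],[0,0,0]],[[-18,-54,0],[0,0,0]],[[-18,-54,0],[0,0,0]],[[-18,-54,0],[0,0,0]],[[-18,-54,0],[0,0,0]],[[-12,-34,0],[0,0,0]]]'
python3 -m handwheel '[[[-5,-16,0],[0,0,0]],[[0,0,-10],[0,0,0]],[[0,0,-20],[0,0,0]],[[0,0,-20],[0,0,0]],[[0,0,-10],[0,0,0]],[[0,0,0],[0,0,0]],[[0,0,0],[0,0,0]]]'
python3 - <<'E'
from h import *
s=capture('side')
i=s['img'][110:230,280:440];t=capture('top');j=t['img'][180:300,360:520]
cv2.imwrite('pics/s2.png',np.hstack([cv2.resize(i,(400,300),interpolation=2),cv2.resize(j,(400,300),interpolation=2)])[:,:,::-1])
t0=capture('side');save(t0,'s2f.png')
E
```

```text
time: 6.58
tool_pos: [485.8, -246.8, 201.6]
tcp_rot: [3.14, -0.001, 0.414]
contact_force: [0.9, -0.6, -0.7]
grip_width: 35.2
time: 7.45
tool_pos: [482.1, -260.1, 140.9]
tcp_rot: [3.141, -0.001, 0.416]
contact_force: [-0.4, -1.0, -0.4]
grip_width: 34.9
```

View pics/s2.png

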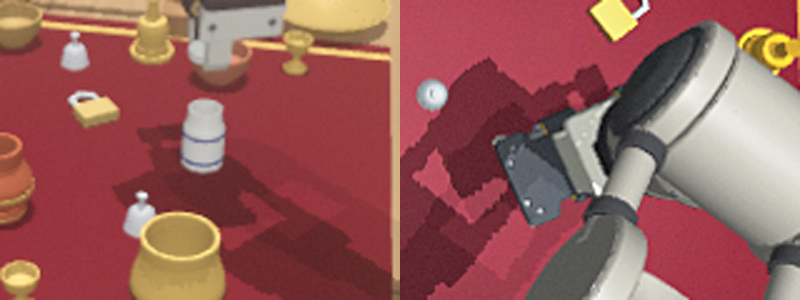

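The white lid hangs over the white pot, so I'll lower it.

```bash
python3 -m handwheel '[[[0,-1,-15],[0,0,0]],[[0,0,-20],[0,0,0]],[[0,0,-10],[0,0,0]],[[0,0,-4],[0,0,0]],[[0,0,0],[0,0,0]]]'
python3 -m handwheel '[[[0,0,-2],[0,0,0]],[[0,0,-2],[0,0,0]],[[0,0,-2],[0,0,0]],[[0,0,0],[0,0,0]]]'
python3 -m handwheel '[[[0,0,-1.5],[0,0,0]],[[0,0,-1],[0,0,0]],[[0,0,0],[0,0,0]]]'
```

```text
time: 8.22
tool_pos: [481.6, -261.4, 91.2]
tcp_rot: [3.142, 0.0, 0.416]
contact_force: [-0.1, 1.0, -1.0]
grip_width: 34.8
time: 8.72
tool_pos: [481.7, -261.5, 85.3]
tcp_rot: [3.141, -0.0, 0.416]
contact_force: [-0.3, -0.4, -0.3]
grip_width: 34.9
time: 9.1
tool_pos: [481.6, -261.4, 82.7]
tcp_rot: [3.141, -0.0, 0.416]
contact_force: [-0.1, -1.1, 0.7]
grip_width: 35.0
```

```bash
python3 -m handwheel '[[[0,0,-0.7],[0,0,0]],[[0,0,0],[0,0,0]]]'
python3 -m handwheel '[[[0,0,0],[0,0,0]],[[0,0,0],[0,0,0]],[[0,0,0],[0,0,0]],[[0,0,0],[0,0,0]]]' 0
python3 -m handwheel '[[[0,0,10],[0,0,0]],[[0,0,30],[0,0,0]],[[0,0,50],[0,0,0]],[[10,30,20],[0,0,0]],[[18,54,0],[0,0,0]],[[18,54,0],[0,0,0]],[[0,0,0],[0,0,0]]]'
cat > q.py <<'E'
from h import *
import sys
t=capture('top');s=capture('side')
for a in sys.argv[1:]:
    n,r,x,y,z=a.split(',');x0=tuple(map(float,(x,y,z)));r=(float(r),)
    b=fit([t,s],x0,r);e=[fit([c],x0,r,False) for c in(t,s)]
    print(n,'both',b.round(1),'top',e[0][:2].round(1),'side',e[1][:2].round(1))
    P=[proj(c,x0) for c in (t,s)]
def crop(c,p,h=36):
    u,v=np.clip(p.astype(int),h,[640-h,400-h]);return cv2.resize(c['img'][v-h:v+h,u-h:u+h],(300,300),interpolation=2)
I=[]
for a in sys.argv[1:]:
    x0=tuple(map(float,a.split(',')[2:]));I.append(np.hstack([crop(c,proj(c,x0)) for c in(t,s)]))
I=np.vstack(I)[:600]; cv2.imwrite('pics/q%d.png'%(get_obs()['time']*100),I[:,:,::-1]); print('q%d.png'%(get_obs()['time']*100))
E
python3 q.py white,18,481,-261,74 copper,23,620,154,98
```

```text
time: 9.35
tool_pos: [481.8, -261.5, 82.3]
tcp_rot: [3.141, -0.0, 0.416]
contact_force: [1.3, -1.3, 1.2]
grip_width: 34.8
time: 9.85
tool_pos: [481.5, -261.2, 81.9]
tcp_rot: [-3.141, 0.0, 0.416]
contact_force: [0.3, 0.5, -0.0]
grip_width: 70.1
time: 10.72
tool_pos: [528.4, -119.8, 192.9]
tcp_rot: [3.141, -0.001, 0.421]
contact_force: [-0.1, -1.0, 0.1]
grip_width: 91.5
white both [ 482.3 -267.    68.3] top [ 481.3 -265.1] side [ 482.5 -256.7]
copper both [621.4 153.4  97.9] top [620.1 153.1] side [623. 154.]
q1082.png
```

View pics/q1082.png

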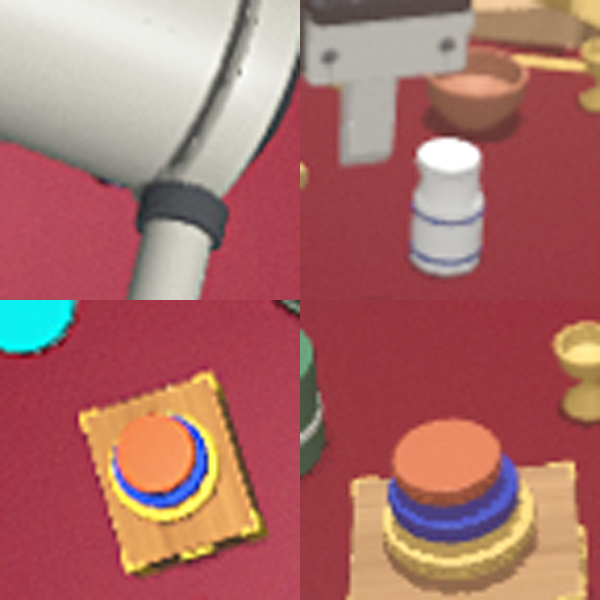

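The white lid sits level on its pot. Copper is at (621,153.5,98), so it is next.

```bash
python3 -m handwheel '[[[8,24,0],[0,0,0]],[[18,54,0],[0,0,0]],[[18,54,0],[0,0,0]],[[18,54,0],[0,0,0]],[[18,54,0],[0,0,0]],[[12,33,-5],[0,0,0]],[[0,0,-20],[0,0,0]],[[0,0,-30],[0,0,0]],[[0,0,-20],[0,0,0]],[[0,0,-8],[0,0,0]],[[0,0,0],[0,0,0]],[[0,0,0],[0,0,0]]]' 0
```

```text
time: 12.32
tool_pos: [620.3, 149.3, 110.2]
tcp_rot: [3.141, -0.002, 0.415]
contact_force: [-0.6, -0.2, 0.2]
grip_width: 92.0
```

```bash
python3 -m handwheel '[[[0.5,4,-2],[0,0,0]],[[0,0,-1],[0,0,0]],[[0,0,0],[0,0,0]]]' 0; python3 -m handwheel '[[[0,0,0],[0,0,0]],[[0,0,0],[0,0,0]],[[0,0,0],[0,0,0]],[[0,0,0],[0,0,0]],[[0,0,0],[0,0,0]],[[0,0,0],[0,0,0]]]' 1
```

```text
time: 12.7
tool_pos: [620.0, 153.9, 106.1]
tcp_rot: [3.141, -0.0, 0.416]
contact_force: [0.5, -0.4, 0.7]
grip_width: 92.0
time: 13.45
tool_pos: [620.1, 153.7, 106.0]
tcp_rot: [3.141, 0.0, 0.416]
contact_force: [1.1, -0.2, 0.1]
grip_width: 45.4
```

```bash
python3 -m handwheel '[[[0,0,5],[0,0,0]],[[0,0,15],[0,0,0]],[[0,0,30],[0,0,0]],[[0,0,24],[0,0,0]],[[3,-24,0],[0,0,0]],[[7,-54,0],[0,0,0]],[[7,-54,0],[0,0,0]],[[7,-54,0],[0,0,0]],[[7,-54,0],[0,0,0]],[[5,-35,0],[0,0,0]],[[1.5,-14.5,-10],[0,0,0]],[[0,0,-20],[0,0,0]]]'
python3 -m handwheel '[[[0,0,-20],[0,0,0]],[[0,0,-15],[0,0,0]],[[0,0,-8],[0,0,0]],[[0,0,0],[0,0,0]],[[0,0,0],[0,0,0]]]'
```

```text
time: 14.95
tool_pos: [658.0, -136.5, 150.5]
tcp_rot: [3.14, -0.002, 0.415]
contact_force: [-0.3, 0.1, -1.1]
grip_width: 45.0
time: 15.58
tool_pos: [658.1, -135.8, 107.9]
tcp_rot: [3.141, -0.001, 0.416]
contact_force: [0.2, -0.4, 0.1]
grip_width: 44.5
```

```bash
python3 -m handwheel '[[[0,0,-6],[0,0,0]],[[0,0,-3],[0,0,0]],[[0,0,-2],[0,0,0]],[[0,0,-2],[0,0,0]],[[0,0,0],[0,0,0]]]'
python3 -m handwheel '[[[0,0,-1],[0,0,0]],[[0,0,-1],[0,0,0]],[[0,0,0],[0,0,0]]]'
```

```text
time: 16.2
tool_pos: [658.5, -136.5, 96.0]
tcp_rot: [3.139, -0.002, 0.416]
contact_force: [-1.6, 0.3, 8.5]
grip_width: 45.0
time: 16.58
tool_pos: [659.4, -137.1, 95.7]
tcp_rot: [3.136, -0.004, 0.416]
contact_force: [-2.4, -1.6, 13.4]
grip_width: 44.9
```

Contact came at TCP 96, where the fingertips are level with the rim at 74, so a tip or the plug is catching. I'll check the moment to see which side.

```bash
python3 - <<'E'
from h import *
o=get_obs();print(o['contact_force'],o['moment'],o['tool_pos'],o['tcp_rot'])
for n in('top','side'):
    c=capture(n);p=proj(c,(658,-136,76)).astype(int);i=c['img'][p[1]-36:p[1]+36,p[0]-48:p[0]+48];cv2.imwrite('pics/c_%s.png'%n,cv2.resize(i,(400,300),interpolation=2)[:,:,::-1])
cv2.imwrite('pics/c.png',np.hstack([cv2.imread('pics/c_top.png'),cv2.imread('pics/c_side.png')]))
E
```

```text
[-2.44445894 -1.60584152 13.35150048] [-0.55200657  0.20270475 -0.0672015 ] [ 659.42982898 -137.12021247   95.65223147] [ 3.13601484 -0.00442117  0.41568068]
```

View pics/c.png

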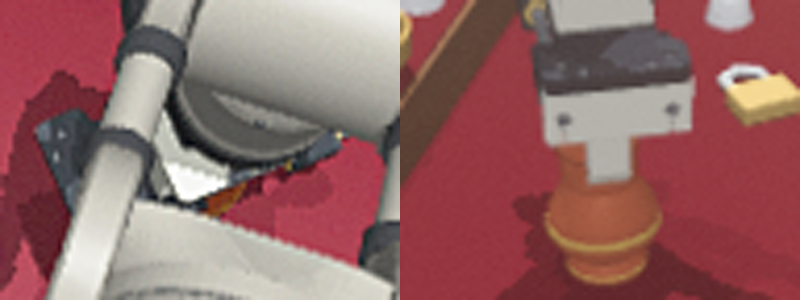

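The moment points to the −y fingertip riding on the rim, so I'll raise slightly, shift about 1.5 mm along the jaws toward −y and retry.

```bash
python3 -m handwheel '[[[0,0,4],[0,0,0]],[[0.5,-1.2,0],[0,0,0]],[[0,0,0],[0,0,0]]]'
python3 -m handwheel '[[[0,0,-1.5],[0,0,0]],[[0,0,-1.5],[0,0,0]],[[0,0,-1],[0,0,0]],[[0,0,-1],[0,0,0]],[[0,0,0],[0,0,0]]]'; python3 -c "
from h import *
o=get_obs();print(o['moment'])"
```

```text
time: 17.05
tool_pos: [658.2, -137.0, 96.0]
tcp_rot: [3.141, -0.0, 0.416]
contact_force: [-0.2, -0.5, 2.2]
grip_width: 45.2
time: 17.68
tool_pos: [659.0, -137.6, 92.0]
tcp_rot: [3.139, -0.002, 0.416]
contact_force: [1.8, -1.9, 6.5]
grip_width: 44.9
[-0.26277844 -0.12699863 -0.00055905]
```

It went down to 92, the seated height. I'll release.

```bash
python3 -m handwheel '[[[0,0,0],[0,0,0]],[[0,0,0],[0,0,0]],[[0,0,0],[0,0,0]],[[0,0,0],[0,0,0]]]' 0
python3 -m handwheel '[[[0,0,10],[0,0,0]],[[0,0,30],[0,0,0]],[[0,0,40],[0,0,0]],[[-10,0,20],[0,0,0]],[[-30,30,0],[0,0,0]],[[-40,40,0],[0,0,0]],[[-40,40,0],[0,0,0]],[[0,0,0],[0,0,0]]]'
python3 q.py copper,23,658,-136,84 blue,28,620,154,82
```

```text
time: 18.18
tool_pos: [657.9, -136.9, 90.6]
tcp_rot: [-3.141, 0.001, 0.416]
contact_force: [-0.0, -0.4, -0.2]
grip_width: 80.2
time: 19.18
tool_pos: [534.4, -24.4, 191.0]
tcp_rot: [-3.139, 0.003, 0.419]
contact_force: [0.1, -0.2, 0.2]
grip_width: 91.7
copper both [ 660.8 -133.1   84.8] top [ 660.8 -135.3] side [ 660.5 -134.9]
blue both [621.2 153.7  82.2] top [620. 151.] side [621.3 153.6]
q1927.png
```

View pics/q1927.png

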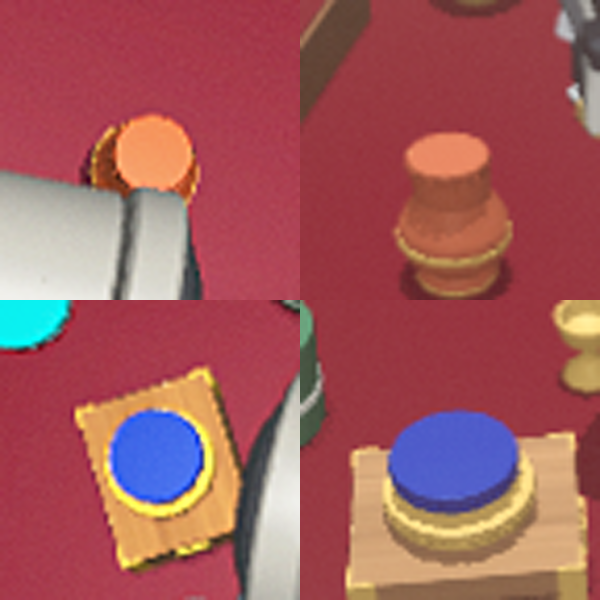

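Copper is seated level. Next is blue at about (620.5,153.5,82), which I'll grip about 2 mm higher so the tips protrude less.

```bash
python3 -m handwheel '[[[15,30,0],[0,0,0]],[[26,54,0],[0,0,0]],[[26,54,0],[0,0,0]],[[15,30,0],[0,0,0]],[[4,9,-20],[0,0,0]],[[0,0,-30],[0,0,0]],[[0,0,-25],[0,0,0]],[[0,0,-14],[0,0,0]],[[0,0,0],[0,0,0]],[[0,0,0],[0,0,0]]]' 0
```

```text
time: 20.52
tool_pos: [624.8, 149.6, 102.9]
tcp_rot: [3.141, -0.002, 0.415]
contact_force: [0.2, -0.4, 0.9]
grip_width: 91.7
```

```bash
python3 -m handwheel '[[[-4,4,-6],[0,0,0]],[[0,0,-4],[0,0,0]],[[0,0,0],[0,0,0]]]' 0; python3 -m handwheel '[[[0,0,0],[0,0,0]],[[0,0,0],[0,0,0]],[[0,0,0],[0,0,0]],[[0,0,0],[0,0,0]],[[0,0,0],[0,0,0]]]' 1
```

```text
time: 20.9
tool_pos: [619.8, 154.2, 91.8]
tcp_rot: [3.142, 0.0, 0.416]
contact_force: [0.0, -0.5, -0.7]
grip_width: 91.9
time: 21.52
tool_pos: [620.2, 154.0, 92.1]
tcp_rot: [3.141, -0.0, 0.416]
contact_force: [-0.2, -0.4, -0.4]
grip_width: 55.2
```

```bash
python3 -m handwheel '[[[0,0,5],[0,0,0]],[[0,0,20],[0,0,0]],[[0,0,35],[0,0,0]],[[0,0,30],[0,0,0]],[[-15,15,0],[0,0,0]],[[-35,36,0],[0,0,0]],[[-35,36,0],[0,0,0]],[[-32,32,0],[0,0,0]],[[-15,15,0],[0,0,0]],[[0,0,-10],[0,0,0]],[[0,0,-20],[0,0,0]],[[0,0,-10],[0,0,0]]]'
python3 -m handwheel '[[[0,0,-10],[0,0,0]],[[0,0,-10],[0,0,0]],[[0,0,-5],[0,0,0]],[[0,0,0],[0,0,0]],[[0,0,0],[0,0,0]]]'
```

```text
time: 23.02
tool_pos: [488.1, 286.9, 140.1]
tcp_rot: [3.141, 0.003, 0.415]
contact_force: [-0.4, 0.3, -0.1]
grip_width: 54.8
time: 23.65
tool_pos: [488.3, 288.2, 117.4]
tcp_rot: [3.141, -0.001, 0.416]
contact_force: [0.2, 0.4, -1.2]
grip_width: 55.0
```

```bash
python3 -m handwheel '[[[0,0,-5],[0,0,0]],[[0,0,-3],[0,0,0]],[[0,0,-1.5],[0,0,0]],[[0,0,0],[0,0,0]]]'
python3 -m handwheel '[[[0,0,-1.5],[0,0,0]],[[0,0,-1],[0,0,0]],[[0,0,0],[0,0,0]]]'; python3 -c "
from h import *
o=get_obs();print(o['moment'])"
```

```text
time: 24.15
tool_pos: [488.0, 288.0, 107.4]
tcp_rot: [3.142, 0.0, 0.416]
contact_force: [-0.4, 0.1, 0.4]
grip_width: 54.8
time: 24.52
tool_pos: [488.2, 287.9, 105.0]
tcp_rot: [3.141, -0.0, 0.416]
contact_force: [0.6, -1.1, -0.0]
grip_width: 55.3
[-0.09261717 -0.09974134  0.03128343]
```

```bash
python3 -m handwheel '[[[0,0,-0.8],[0,0,0]],[[0,0,0],[0,0,0]]]'
python3 -m handwheel '[[[0,0,0],[0,0,0]],[[0,0,0],[0,0,0]],[[0,0,0],[0,0,0]],[[0,0,0],[0,0,0]]]' 0
python3 -m handwheel '[[[0,0,10],[0,0,0]],[[0,0,30],[0,0,0]],[[0,0,40],[0,0,0]],[[0,-20,0],[0,0,0]],[[0,-50,0],[0,0,0]],[[0,-60,0],[0,0,0]],[[0,-50,0],[0,0,0]],[[0,0,0],[0,0,0]]]'
python3 q.py blue,28,488,288,92 brass,33,619,154,66
```

```text
time: 24.78
tool_pos: [488.2, 288.0, 104.3]
tcp_rot: [3.141, -0.0, 0.416]
contact_force: [-0.1, -0.5, -0.4]
grip_width: 54.8
time: 25.28
tool_pos: [488.0, 288.1, 104.3]
tcp_rot: [3.142, 0.0, 0.416]
contact_force: [0.1, -0.3, 0.1]
grip_width: 89.2
time: 26.28
tool_pos: [487.7, 104.8, 184.1]
tcp_rot: [3.141, 0.001, 0.411]
contact_force: [0.6, 0.6, -0.2]
grip_width: 91.7
blue both [489.6 289.9  94.5] top [492.2 291.2] side [489.1 287.9]
brass both [620.1 154.8  65.4] top [619. 154.] side [620.  155.4]
q2637.png
```

View pics/q2637.png

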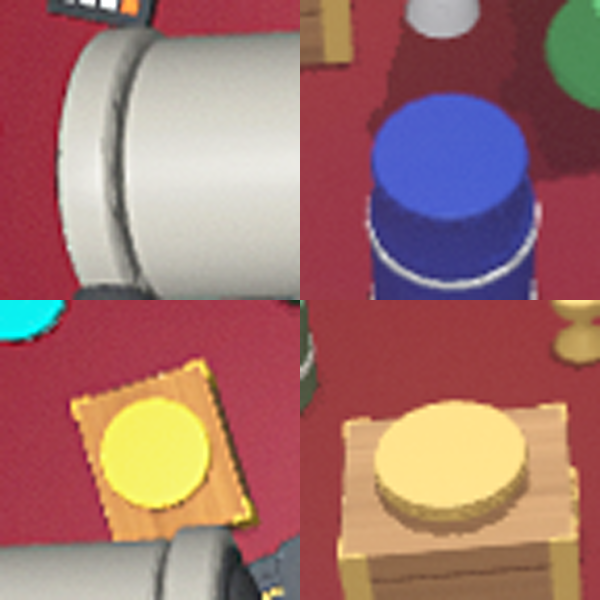

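```bash
python3 -m handwheel '[[[25,10,0],[0,0,0]],[[45,16,0],[0,0,0]],[[40,15,0],[0,0,0]],[[22,8,0],[0,0,0]],[[0,0,-25],[0,0,0]],[[0,0,-40],[0,0,0]],[[0,0,-25],[0,0,0]],[[0,0,-8],[0,0,0]],[[0,0,0],[0,0,0]],[[0,0,0],[0,0,0]]]' 0
```

```text
time: 27.62
tool_pos: [620.8, 157.5, 87.6]
tcp_rot: [3.141, -0.002, 0.416]
contact_force: [0.4, 0.4, 0.4]
grip_width: 91.8
```

Blue is seated level. I'll take the brass lid at TCP (620,154.5,76).

```bash
python3 -m handwheel '[[[-0.5,-3,-6],[0,0,0]],[[0,0,-4],[0,0,0]],[[0,0,0],[0,0,0]]]' 0; python3 -m handwheel '[[[0,0,0],[0,0,0]],[[0,0,0],[0,0,0]],[[0,0,0],[0,0,0]],[[0,0,0],[0,0,0]],[[0,0,0],[0,0,0]]]' 1
```

```text
time: 28.0
tool_pos: [619.3, 153.8, 75.9]
tcp_rot: [-3.141, 0.001, 0.415]
contact_force: [-0.3, 0.9, -0.6]
grip_width: 91.9
time: 28.62
tool_pos: [619.7, 154.0, 76.4]
tcp_rot: [3.141, -0.0, 0.416]
contact_force: [-0.9, 0.2, 1.2]
grip_width: 65.1
```

```bash
python3 -m handwheel '[[[0,0,5],[0,0,0]],[[0,0,25],[0,0,0]],[[0,0,45],[0,0,0]],[[0,0,40],[0,0,0]],[[-15,-17,0],[0,0,0]],[[-34,-38,0],[0,0,0]],[[-34,-38,0],[0,0,0]],[[-34,-38,0],[0,0,0]],[[-22,-26,0],[0,0,0]],[[-9.5,-11.5,-10],[0,0,0]],[[0,0,-20],[0,0,0]],[[0,0,-15],[0,0,0]]]'
python3 -m handwheel '[[[0,0,-10],[0,0,0]],[[0,0,-8],[0,0,0]],[[0,0,-5],[0,0,0]],[[0,0,0],[0,0,0]],[[0,0,0],[0,0,0]]]'
```

```text
time: 30.12
tool_pos: [470.8, -14.7, 146.0]
tcp_rot: [3.142, -0.0, 0.415]
contact_force: [-0.7, -0.3, -2.5]
grip_width: 65.2
time: 30.75
tool_pos: [471.3, -14.5, 123.5]
tcp_rot: [3.141, -0.001, 0.416]
contact_force: [-0.1, 0.5, -0.6]
grip_width: 64.9
```

```bash
python3 -m handwheel '[[[0,0,-5],[0,0,0]],[[0,0,-3],[0,0,0]],[[0,0,-1.5],[0,0,0]],[[0,0,0],[0,0,0]]]'
python3 -m handwheel '[[[0,0,-1.5],[0,0,0]],[[0,0,-1],[0,0,0]],[[0,0,0],[0,0,0]]]'; python3 -c "
from h import *
o=get_obs();print(o['moment'])"
```

```text
time: 31.25
tool_pos: [471.0, -14.4, 113.6]
tcp_rot: [-3.141, 0.0, 0.416]
contact_force: [0.3, 0.5, -1.6]
grip_width: 64.8
time: 31.62
tool_pos: [471.0, -14.4, 111.2]
tcp_rot: [-3.142, 0.0, 0.416]
contact_force: [-0.2, -0.6, -0.6]
grip_width: 64.7
[ 0.01588607 -0.02589977 -0.04428286]
```

Then release, and retreat toward the start pose so that both views are clear.

```bash
python3 -m handwheel '[[[0,0,-0.8],[0,0,0]],[[0,0,0],[0,0,0]]]'
python3 -m handwheel '[[[0,0,0],[0,0,0]],[[0,0,0],[0,0,0]],[[0,0,0],[0,0,0]],[[0,0,0],[0,0,0]]]' 0
python3 -m handwheel '[[[0,0,10],[0,0,0]],[[0,0,30],[0,0,0]],[[0,0,50],[0,0,0]],[[0,-20,50],[0,0,0]],[[-10,-50,0],[0,0,0]],[[-20,-55,0],[0,0,0]],[[-25,-55,0],[0,0,0]],[[-30,-50,0],[0,0,0]],[[-30,-50,0],[0,0,0]],[[-30,-50,0],[0,0,0]],[[-30,-50,0],[0,0,0]],[[-30,-50,0],[0,0,0]]]'
python3 -m handwheel '[[[-30,-40,0],[0,0,0]],[[0,0,0],[0,0,0]],[[0,0,0],[0,0,0]],[[0,0,0],[0,0,0]]]'
python3 q.py brass,33,471,-14.5,98 blue,28,488,288,92
python3 q.py white,18,481,-261,74 copper,23,659,-135,84
```

```text
time: 31.88
tool_pos: [471.1, -14.5, 110.4]
tcp_rot: [3.142, 0.0, 0.416]
contact_force: [-0.7, -0.4, -1.6]
grip_width: 65.1
time: 32.38
tool_pos: [471.1, -14.5, 110.5]
tcp_rot: [3.141, -0.0, 0.416]
contact_force: [0.7, 0.2, -0.1]
grip_width: 91.5
time: 33.88
tool_pos: [264.8, -446.0, 251.4]
tcp_rot: [3.14, -0.0, 0.416]
contact_force: [0.1, -0.9, 0.0]
grip_width: 91.9
time: 34.38
tool_pos: [236.9, -483.5, 250.8]
tcp_rot: [3.141, -0.0, 0.417]
contact_force: [0.2, 0.4, -0.0]
grip_width: 92.0
brass both [470.6 -13.6  99.2] top [471.  -14.5] side [471.4 -14.7]
blue both [488.5 289.   93.9] top [487.6 289.3] side [489.  287.5]
q3447.png
white both [ 482.  -257.8   73.5] top [ 481. -258.] side [ 482.3 -256.8]
copper both [ 660.5 -135.3   83.7] top [ 659.4 -135.4] side [ 660.4 -134.7]
q3457.png
```

```bash
python3 -c "
import cv2,numpy as np
cv2.imwrite('pics/fin.png',cv2.resize(np.hstack([cv2.imread('pics/q3447.png'),cv2.imread('pics/q3457.png')]),(800,400)))"
```

```text
(no output)
```

View pics/fin.png

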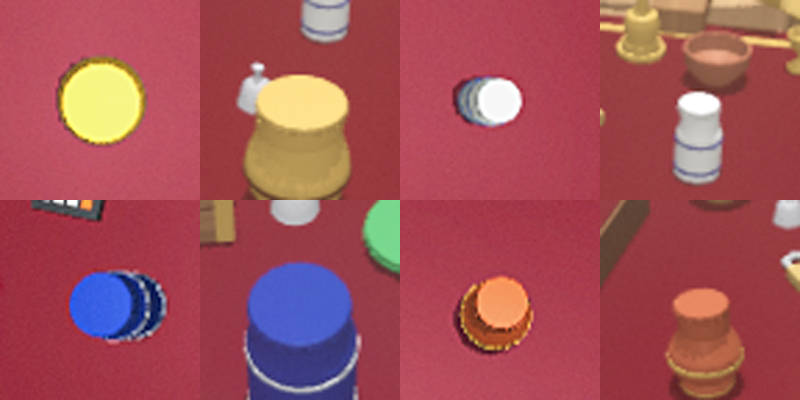

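All four lids look centred and level on their pots, and the pots have not visibly moved. The arm is clear, so I'll hand in.

```bash
python3 -c "
from plant import bot; print(bot.close_job())"
```

```text
the job is handed in; nothing more can be done
None
```

I took the pile apart from the top down and put the white, copper, blue and brass lids on their own pots. I handed the job in after about 35 s of robot time, with the arm clear of everything. No verdict was reported.

- **Last checks:** In the final pictures from both cameras all four lids look level and closed, and the pots stand upright where they were. The lid tops fitted to within 2 mm of full seating: brass 99.2 mm (98 expected), blue 93.9 (92), copper 83.7 (84) and white 73.5 (74).
- **Copper lid:** On the first try it caught at the rim with about 13 N, probably a fingertip on the pot's edge. I lifted it a little, moved it about 1 mm sideways, and it then went down fully.
- **White lid:** The measurements disagree here. The lid fits about 2–3 mm in y from where I first measured the pot's rim, and the two cameras differed by 4 mm on that rim. This is within the 8 mm limit as measured.

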